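Clamp a steel column in its bench holder

ROBOT

A 6-joint arm with a two-finger parallel gripper is mounted at the origin on the work surface. World frame = base frame: x ahead of the robot, y to its left, z up, the work surface at z = 0. Lengths are in m, angles in degrees, forces in N, time in s.
With the tool pointing down it reaches from about 0.35 to 0.875 m from the base axis. Payload 4.2 kg.
Tool frame: the origin (TCP) lies between the finger pads; the fingertips stand 17 mm ahead of it and the grasp point (between the pads) lies 2 mm behind it; z points along the fingers, y is the line along which they close (so a half turn about z gives the same grasp; the last joint's range is limited). The gripper opens to 87 mm and grips with 3 to 60 N. Pads are 19 mm wide; open, the fingers measure 117 mm over their backs; the gripper's body (75 mm by 190 mm) begins 51 mm behind the grasp point.
Start: joints at [89.072, 22.042, 0.453, 0, -68.411, -14.817], TCP at [0.17, 0.602, 0.24] pointing down, gripper open.
Joint ranges: [-179.83, 179.83], [-69.29, 118.12], [-61.27, 80.66], [-181.25, 117.63], [-171.15, -9.14], [-177.46, 177.46]. Speed limits (degrees/s): [159.86, 159.86, 180, 180, 180, 180].

INTERFACE

Orientations are given as a 3x3 rotation matrix whose columns are the frame's x, y, z axes.
In Python, from station import sense, capture, r, masks_of gives the robot as it stands.
- The arm moves only by the tool apply_moves, never from a script. Its argument "steps" is a list that holds one entry, the list of rows, each a list of 7 numbers: the opening, from 0 (shut) to 1 (fully open), then the shift along the tool's x, y, z in mm, then the turn, a rotation vector about the tool's x, y, z in rad. A call has 1 to 12 rows; each row shifts and turns the commanded pose from where the row before left it, along the tool's axes as they then stand; what a row does not reach is not made up. A row lasts 1/8 s, in which the tool goes at most 62.5 mm and 10.7 degrees, less where a joint would pass 70% of its speed; a pose out of reach is approached as far as the arm can. A call with a gripper value outside its range is refused whole. The fingers move at their own pace and stop on an object; the grip force is fixed at half the most. Time passes only in rows, so rows that do not move let the fingers close. It gives the time, the measured TCP pose, the force and the opening at its end, in the units of the state.
- sense(): the state, without advancing time (a new reading comes with each control period).
- capture(name): name is "side" or "top"; returns a dict with "color" (480x640x3 uint8, red, green, blue), "vfov" (degrees; the focal length in pixels is half the picture's height over the tangent of half this angle, whatever the lens; pixels are square), "cx", "cy" (the principal point, pixels), "T" (4x4, takes a point from camera to world coordinates). Camera axes: x right, y down, z forward; pixel columns grow to the right and rows downward; lengths in m; the calibration is good to about 2 mm. A picture is of the moment at which its call begins. There is no depth.
- r.finish_job(): hands the job in, once; it reports no verdict.
Trained networks look in a picture, given as the dict that the camera call returned (one of the last four; its "shot" number tells which), for a name from the list of things; names that differ only in an ending like _2 or _b are one class to them, and where a whole thing is asked for, a point or a joint stands for the part that bears it (a point fixed in the world has none). Each returns a list of dicts, best first, with "confidence" (0 to 1); they miss things now and then, are a little off and sometimes report something else, mostly with a low value. They report only what shows in the picture. A call takes as long as a camera call. They do not tell look-alikes from the thing itself.
- masks_of(picture, thing): "pixels" (480x640 bool, what is visible of it) and "box" ([left, top, width, height] in pixels, round what is visible of it).
The state is a dict: "time_s": time; "joints": joint angles; "joint_velocities": joint speeds; "effort": joint torques, N m; "tcp_pos": TCP position; "ee_rot": TCP orientation; "wrist_force": force on the tool from outside, world axes, zero at the start; "moment": the same for the moment, N m; "gripper_width": opening from 0.0 (shut) to 1.0 (fully open).
Only numpy, scipy, OpenCV 4.12 (cv2) and the standard library are available. Lean on these libraries where they do the work, as an engineer would, in place of code of your own. Each camera call takes 0.05 s, during which the arm holds its last target. There are 200 camera calls.

TASK

Slide the steel column along its trough until it sits against the end stop, then swing the clamp's hinged half down fully over it, and last swing the bolt up so that it drops into the slot in the hinged half. Leave the column lying home in the trough and do not disturb the other things on the bench.

Things in the scene. Friction and masses are not known exactly. Their poses are not given: they have to be found in the camera images.
- holder: fixed column holder: aluminium base plate 130 x 250 mm (x, y), 12 mm thick, with a steel V trough along y (y=-130 to +90; upper edges at z=48, x=+-25) and a dark steel clamp 40 mm wide centred at y=+20. Origin on the bench under the trough's centre line, z up, +y along the trough to the end stop; hinge on the +x side, swing bolt on the -x side
- stop_face (a point): centre of the end stop's inner face, on the column's axis (holder x=0, y=+90, z=55 mm). The stop is an aluminium plate 70 mm wide, 10 mm thick, top 70 mm above the bench
- tube: the steel column, a loose plain tube 40 mm in diameter, 160 mm long, about 0.4 kg, in the trough, axis 55 mm above the bench. Origin at its centre, y axis along its length. Home: its +y end touches the end stop, origin at holder y=+10. It starts 30 to 80 mm short of that, already through the clamp's place. Sliding it takes 2 to 8 N
- strap (a joint): angle (rad) of the clamp's hinged upper half: 0 = fully closed over the column, grows as it opens up and away to holder +x (1.57 = upright, stop at 2.15; starts 1.7 to 2.1). Stiff hinge (0.2 N m): it stays where it is left and has to be pushed all the way down
- strap_hinge (a point): middle of the hinge axis, which runs along holder y (holder x=+42, y=+20, z=55 mm)
- strap_tip (a point): middle of the free end of the hinged half, 110 mm from the hinge. The half is a dark steel strap 40 mm wide; closed, its arch tops out 83 mm above the bench over the column's axis and its flat lug, 10 mm thick (top at z=65), spans holder x=-25 to -68, with an open-ended slot 16 mm wide from x=-41 outward, centred at y=+20
- bolt (a joint): angle (rad) of the swing bolt: 0 = upright, positive = tipped out to holder -x. It starts on its outer stop at 0.75 and swings freely: let go before it is past upright it falls back out; past upright it drops into the slot and rests at -0.12. Its nut passes over the lug only when the hinged half is fully closed
- bolt_pivot (a point): middle of the swing bolt's pivot axis, along holder y (holder x=-50, y=+20, z=30 mm), between two dark steel ears 42 mm high reaching out to x=-62
- bolt_tip (a point): centre of the free end of the swing bolt, 78 mm from its pivot; at the start 87 mm above the bench at holder x=-103. The bolt is a bright steel rod 10 mm in diameter with a round hand nut 28 mm in diameter, 43 to 59 mm from the pivot, which ends up over the top of the lug
- tipbox: bystander: blue pipette-tip box with a clear lid, 84 x 122 x 65 mm, origin under its centre
- jar: bystander: screw-cap jar, 68 mm in diameter, 100 mm high, origin under its centre
- flask: bystander: amber bottle, 64 mm in diameter, 140 mm high, origin under its centre
- beaker: bystander: glass beaker, 70 mm in diameter, 90 mm high, origin under its centre
- wrench: bystander: steel wrench 160 mm long lying on the bench, origin under its middle
- tuberack: bystander: white rack of four capped tubes, 70 x 160 mm, 96 mm high, origin under its centre
Things that resemble listed ones, but are neither listed nor needed, are in the scene too. What is meant by the tube is not purple, and is the smaller of those in its own colour.

How it is judged:
By the outcome, as a careful person would: the job done as asked, in the order asked, and still so for the second after the job is handed in, with the robot touching nothing.
It also fails if it takes over 51 s, if anything falls off the work surface, if the arm or the gripper's body presses on something with over 40 N, if the wrist force passes 120 N, or if a joint passes its speed limit or range.

## Working session

There is one attempt and no reset: what is moved stays moved. The work goes in short steps, Python scripts to look and compute and a tool call to move; the robot and the scene stay as the last step left them, time stands still between calls to the robot, and variables do not carry over. Pictures are saved under pics/ and viewed, on a budget of 10 in all, crops included, one or two more only if the job needs it, and the job is handed in when it is done.

Besides the shell and the picture viewer there is one more tool, called after "Call:" by a JSON object that holds its "fn" and its "kwargs", one argument or row to a line. apply_moves: Moves the arm, as the interface text tells. Its arguments: {"type":"object","properties":{"steps":{"type":"array","items":{"type":"array","items":{"type":"array","items":{"type":"number"}}}}},"required":["steps"]}

```bash
ls; mkdir -p pics; python3 - <<'E'
from station import sense,capture,masks_of
import cv2,pickle,numpy as np
s=sense();print({k:np.round(v,3).tolist() for k,v in s.items()})
for n in("side","top"):
    c=capture(n);pickle.dump(c,open(n+'.pkl','wb'));cv2.imwrite(f'pics/{n}0.png',c["color"][:,:,::-1])
    print(n,c['vfov'],c['cx'],c['cy'],c['T'].round(4).tolist())
    for t in("holder","tube","strap","bolt","bolt_tip","tipbox","jar","flask","beaker","wrench","tuberack"):
        print(t,[(round(m['confidence'],2),m['box']) for m in masks_of(c,t)[:4]])
E
```

```text
pics
{'time_s': 0.0, 'joints': [89.071, 22.089, 0.379, -0.03, -68.411, -14.816], 'joint_velocities': [0.078, 0.051, -0.095, -0.062, 0.084, -0.023], 'effort': [-0.0, -39.066, 18.74, 4.22, 0.011, -0.0], 'tcp_pos': [0.169, 0.601, 0.238], 'ee_rot': [[0.962, -0.272, -0.001], [-0.272, -0.962, -0.002], [0.0, 0.002, -1.0]], 'wrist_force': [0.341, -0.545, 0.117], 'moment': [0.011, 0.018, -0.007], 'gripper_width': 1.001}
side 43.32669051702632 313.38780550701506 233.8936305408892 [[-0.9833, -0.1286, 0.1288, 0.413], [-0.182, 0.698, -0.6926, 0.9008], [-0.0008, -0.7045, -0.7097, 1.0645], [0.0, 0.0, 0.0, 1.0]]
holder [(0.94, [259.2, 254.8, 93.7, 97.5])]
tube [(0.63, [363.5, 326.8, 70.8, 64.5]), (0.59, [302.1, 172.6, 54.5, 69.4]), (0.56, [285.5, 251.6, 30.8, 69.9])]
strap [(0.66, [261.4, 266.0, 25.1, 45.0])]
bolt [(0.47, [324.0, 287.1, 25.9, 17.9])]
bolt_tip []
tipbox [(0.76, [183.3, 276.7, 46.0, 62.1]), (0.68, [262.4, 266.5, 21.5, 42.4])]
jar [(0.83, [294.1, 402.5, 41.6, 58.3]), (0.51, [258.5, 250.3, 95.6, 102.7]), (0.17, [261.5, 266.5, 26.2, 42.3])]
flask [(0.94, [341.6, 110.3, 22.8, 53.6])]
beak
[... 318 characters left out ...]
-0.9974, 1.1822], [0.0, 0.0, 0.0, 1.0]]
holder []
tube [(0.79, [346.6, 217.5, 87.8, 58.7]), (0.57, [246.6, 220.4, 62.6, 33.0]), (0.56, [195.2, 302.9, 58.1, 45.7]), (0.22, [237.5, 204.5, 23.5, 22.1])]
strap [(0.68, [235.4, 202.7, 25.3, 27.5])]
bolt [(0.73, [265.1, 257.3, 9.5, 29.6])]
bolt_tip [(0.77, [264.0, 258.4, 11.5, 23.9])]
tipbox [(0.79, [218.5, 134.3, 59.1, 54.0])]
jar [(0.61, [126.0, 258.0, 37.7, 28.0]), (0.34, [280.8, 135.0, 30.3, 66.2])]
flask [(0.92, [469.6, 247.3, 41.8, 24.1]), (0.26, [240.8, 205.3, 21.3, 27.6])]
beaker [(0.97, [165.7, 192.3, 36.4, 27.1])]
wrench [(0.97, [282.4, 138.8, 27.5, 57.9]), (0.32, [219.5, 202.8, 109.5, 78.8])]
tuberack [(0.64, [453.3, 304.3, 74.0, 41.8])]
```

```bash
python3 - <<'E'
import cv2
s=cv2.imread('pics/side0.png');t=cv2.imread('pics/top0.png')
cv2.imwrite('pics/side_crop.png',cv2.resize(s[235:385,235:435],None,fx=4,fy=4,interpolation=cv2.INTER_CUBIC))
cv2.imwrite('pics/top_crop.png',cv2.resize(t[180:330,180:380],None,fx=4,fy=4,interpolation=cv2.INTER_CUBIC))
E
```

```text
(no output)
```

View pics/side0.png

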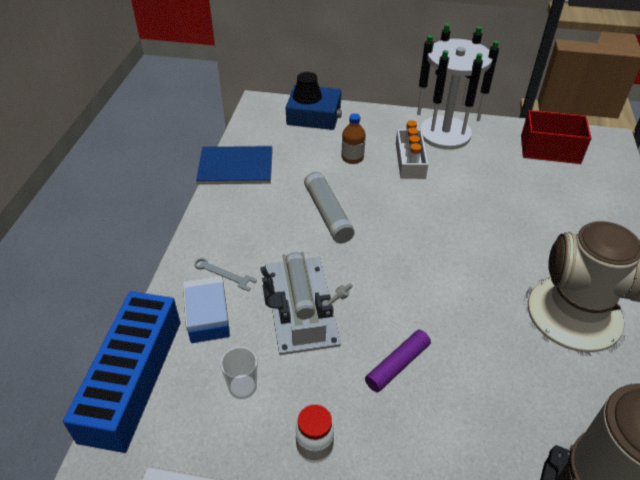

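View pics/top0.png

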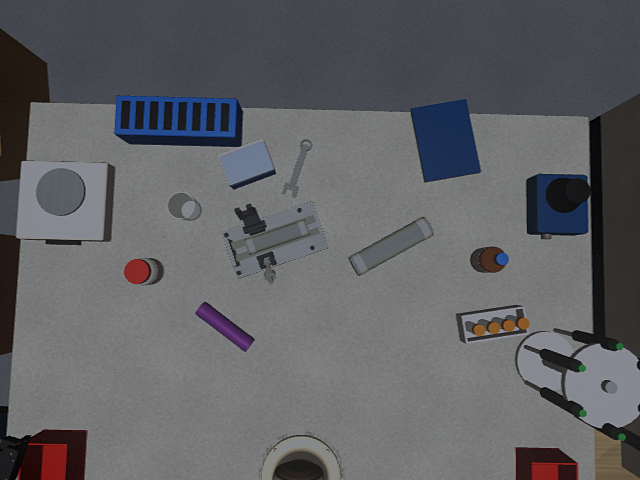

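View pics/side_crop.png

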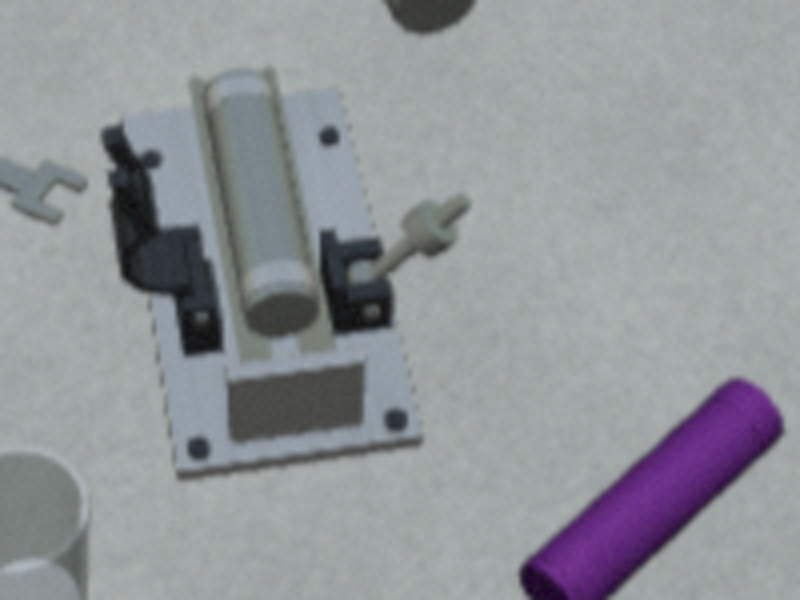

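View pics/top_crop.png

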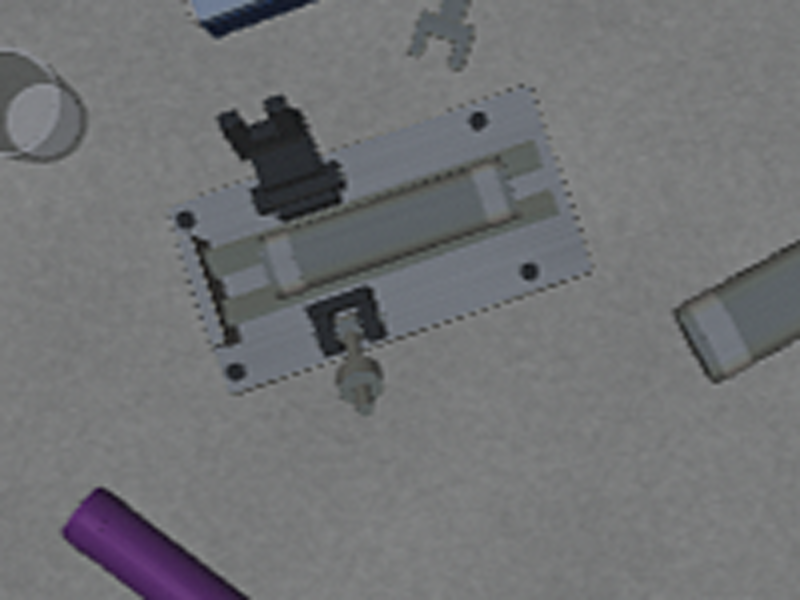

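The steel-grey candidates are the tube in the trough (top px ~(277,237)) and a larger loose one at (391,246). The one at (225,326) is purple. The tube meant is the smaller grey one in the trough, and the enlarged crops confirm this. The strap is open up-left (top crop (285,150)) and the bolt is tipped out (top crop (360,385)).

```bash
cat >h.py <<'E'
import numpy as np,pickle
from scipy.optimize import least_squares
C={n:pickle.load(open(f'{n}.pkl','rb')) for n in('side','top')}
def proj(n,P):
    c=C[n];f=240/np.tan(np.radians(c['vfov']/2));q=np.linalg.inv(c['T'])@np.r_[P,1]
    return np.array([c['cx']+f*q[0]/q[2],c['cy']+f*q[1]/q[2]])
def W(p,P):
    a=p[2];c,s=np.cos(a),np.sin(a);x,y,z=np.array(P)/1000
    return np.array([p[0]+c*x-s*y,p[1]+s*x+c*y,z])
OFF={'side':(235,235),'top':(180,180)}
def strap(th,off=0): # free end at closed: x=-68, z~60
    d=np.array([-110,5]);c,s=np.cos(th),np.sin(th)
    # opening rotates tip from -x up to +z then +x
    return (42+d[0]*c+d[1]*s,20+off,55-d[0]*s+d[1]*c)
E
cat >fit.py <<'E'
from h import *
obs=[('side',225,365,35,90,70),('side',361,351,-35,90,70),('side',228,378,35,100,70),('side',365,362,-35,100,70),
('side',192,78,25,-130,48),('side',272,68,-25,-130,48),('side',462,203,-103,20,87),
('top',365,411,-103,20,87),('top',538,143,25,-130,48),('top',557,213,-25,-130,48),('top',198,240,35,90,70),('top',230,345,-35,90,70)]
pl=[('side',180,470,65,1),('side',422,437,-65,1),('side',340,88,-65,0),('side',122,120,65,0),('top',172,212,65,1),('top',532,87,65,0),('top',592,270,-65,0),('top',235,393,-65,1)]
def res(p,full=False):
    o=obs+[(n,u,v,x,p[3]*100+250*e-250,12) for n,u,v,x,e in pl]
    r=np.array([proj(n,W(p,(x,y,z)))-np.array([u,v])/4-OFF[n] for n,u,v,x,y,z in o])
    return r if full else r.ravel()
best=min((least_squares(res,[.5,.1,a,1.1],loss='soft_l1') for a in(0,1.5,3,-1.5)),key=lambda s:s.cost)
p=best.x;print(p,np.degrees(p[2]));print(res(p,1).round(1).tolist())
np.save('p.npy',p)
# tube: ends' centres
def tr(q):return np.r_[proj('top',W(p,(0,q[0]+80,75)))-(180+267/4,180+258/4-0),]
for y in(-70,-55,-40,-25): print(y,[((proj(n,W(p,(0,y+s*80,75)))-OFF[n])*4).round() .tolist() for n in C for s in(1,-1)])
for t in(1.6,1.7,1.8,1.9,2,2.1): print(t,[((proj(n,W(p,strap(t,o)))-OFF[n])*4).round().tolist() for n in C for o in(14,-14)])
E
python3 fit.py
```

```text
[0.58745996 0.098274   0.3521721  1.09488933] 20.17797502026687
[[0.3, -0.5], [0.4, -1.7], [0.2, 0.3], [0.3, -0.5], [-0.6, -0.7], [0.9, -0.9], [1.0, -0.6], [-0.5, 0.1], [-1.5, -0.7], [0.1, 0.4], [-2.5, -1.4], [-1.8, -0.7], [-0.8, -0.2], [0.7, -0.9], [0.0, -0.8], [-0.1, -1.9], [-2.1, -1.3], [-0.8, -0.7], [0.2, 0.6], [-2.3, 1.0]]
-70 [[270.0, 226.0], [226.0, 12.0], [328.0, 246.0], [575.0, 163.0]]
-55 [[274.0, 248.0], [230.0, 31.0], [305.0, 254.0], [552.0, 170.0]]
-40 [[279.0, 270.0], [234.0, 50.0], [281.0, 262.0], [529.0, 178.0]]
-25 [[284.0, 293.0], [238.0, 69.0], [258.0, 270.0], [506.0, 186.0]]
1.6 [[174.0, 161.0], [167.0, 119.0], [239.0, 166.0], [286.0, 150.0]]
1.7 [[152.0, 165.0], [145.0, 123.0], [233.0, 148.0], [280.0, 132.0]]
1.8 [[131.0, 171.0], [124.0, 129.0], [228.0, 131.0], [275.0, 115.0]]
1.9 [[110.0, 179.0], [104.0, 137.0], [224.0, 114.0], [270.0, 99.0]]
2 [[90.0, 187.0], [84.0, 145.0], [220.0, 99.0], [266.0, 83.0]]
2.1 [[72.0, 197.0], [66.0, 155.0], [216.0, 85.0], [263.0, 69.0]]
```

Call:
{"fn": "apply_moves", "kwargs": {
  "steps": [
    [[0,34,26,0,0,0,0],[0,34,26,0,0,0,0],[0,34,26,0,0,0,0],[0,34,26,0,0,0,0],[0,34,26,0,0,0,0],[0,34,26,0,0,0,0],[0,34,26,0,0,0,0],[0,34,26,0,0,0,0],[0,34,26,0,0,0,0],[0,34,26,0,0,0,0],[0,34,26,0,0,0,0],[0,34,26,0,0,0,0]]
  ]
}}

```text
time_s: 2.7
tcp_pos: [0.4784, 0.1894, 0.2398]
ee_rot: [[0.963, -0.271, 0.001], [-0.271, -0.963, 0.0], [0.0, -0.001, -1.0]]
wrist_force: [-0.9, -0.1, -0.9]
gripper_width: 0.004
```

Call:
{"fn": "apply_moves", "kwargs": {
  "steps": [
    [[0,34,26,0,0,0,0],[0,34,26,0,0,0,0],[0,34,26,0,0,0,0],[0,34,26,0,0,0,0],[0,34,26,0,0,0,0],[0,34,26,0,0,0,0.157],[0,0,0,0,0,0,0.157],[0,0,0,0,0,0,0.157],[0,0,0,0,0,0,0.157],[0,0,0,0,0,0,0.157],[0,0,0,0,0,0,0.157],[0,0,0,0,0,0,0]]
  ]
}}

```text
time_s: 4.2
tcp_pos: [0.6316, -0.015, 0.2395]
ee_rot: [[0.348, -0.937, -0.0], [-0.937, -0.348, 0.0], [-0.0, 0.0, -1.0]]
wrist_force: [-0.4, 0.5, -1.0]
gripper_width: 0.005
```

```bash
cat >st.py <<'E'
from h import *
from station import sense
import sys
p=np.load('p.npy')
def st(goal=None,psi=None):
    s=sense();R=np.array(s['ee_rot']);c,sn=np.cos(p[2]),np.sin(p[2])
    H=np.array([[c,-sn,0],[sn,c,0],[0,0,1]])
    q=H.T@(np.array(s['tcp_pos'])-[p[0],p[1],0])*1000
    print('t',round(s['time_s'],2),'TCP holder',q.round(1),'tip z',round(q[2]-17,1),'F holder',(H.T@s['wrist_force']).round(1),'w',round(s['gripper_width'],3),'j',np.round(s['joints']))
    print('R holder',(H.T@R).round(3).tolist())
    if goal: print('shift tool mm',(R.T@H@(np.array(goal)-q)).round(1))
if __name__=='__main__': st([float(a) for a in sys.argv[1:4]] or None)
E
python3 st.py 0 -128 66
```

```text
t 4.2 TCP holder [   2.3 -121.5  239.5] tip z 222.5 F holder [-0.2  0.7 -1. ] w 0.005 j [ 13.  23.   1.  -0. -69.   7.]
R holder [[0.004, -1.0, -0.0], [-1.0, -0.004, 0.0], [-0.0, 0.0, -1.0]]
shift tool mm [  6.5   2.4 173.5]
```

Call:
{"fn": "apply_moves", "kwargs": {
  "steps": [
    [[0,10,2,30,0,0,0],[0,0,0,30,0,0,0],[0,0,0,30,0,0,0],[0,0,0,30,0,0,0],[0,0,0,30,0,0,0],[0,0,0,22,0,0,0],[0,0,0,0,0,0,0]]
  ]
}}

```text
time_s: 5.08
tcp_pos: [0.6319, -0.0253, 0.0656]
ee_rot: [[0.348, -0.937, -0.004], [-0.937, -0.348, -0.001], [-0.001, 0.004, -1.0]]
wrist_force: [-0.2, -0.4, -0.1]
gripper_width: 0.003
```

```bash
cat > snap.py <<'E'
import sys,cv2
from station import capture
n=sys.argv[1]; ims=[]
for k,(x,y) in (('side',(235,225)),('top',(180,180))):
    c=capture(k)['color'][:,:,::-1]; ims.append(cv2.resize(c[y:y+150,x:x+130],None,fx=3,fy=3,interpolation=cv2.INTER_CUBIC))
cv2.imwrite(f'pics/{n}.png',cv2.hconcat(ims))
E
python3 st.py; python3 snap.py a1
```

```text
t 5.08 TCP holder [  -0.9 -131.3   65.6] tip z 48.6 F holder [-0.3 -0.4 -0.1] w 0.003 j [ 12.  32. -10.  -0. -48.   8.]
R holder [[0.004, -1.0, -0.004], [-1.0, -0.004, 0.001], [-0.001, 0.004, -1.0]]
```

View pics/a1.png

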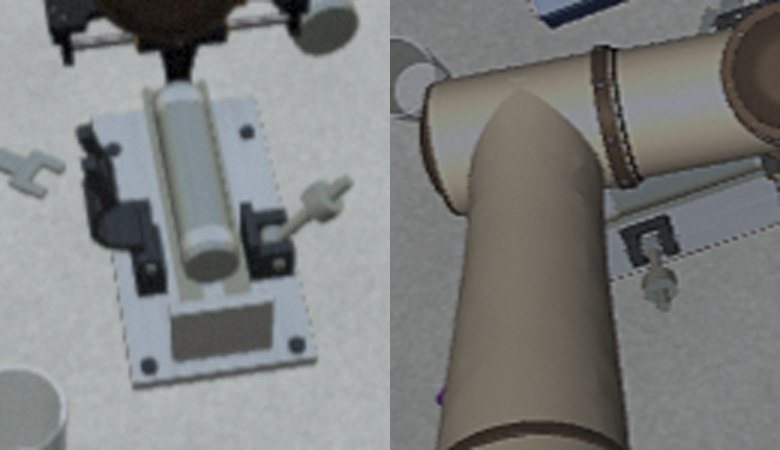

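Side view (left half): the fingers are at (178,75), just behind the tube's -y end and centred in the trough. The tube's front end (210,265) is short of the stop (220,300). The top view is blocked by the arm. Next is the push.

Call:
{"fn": "apply_moves", "kwargs": {
  "steps": [
    [[0,-5,0,0,0,0,0],[0,-5,0,0,0,0,0],[0,-5,0,0,0,0,0],[0,-5,0,0,0,0,0],[0,-5,0,0,0,0,0],[0,-5,0,0,0,0,0],[0,-5,0,0,0,0,0],[0,-5,0,0,0,0,0],[0,-4,0,0,0,0,0]]
  ]
}}

```text
time_s: 6.3
tcp_pos: [0.6187, 0.0155, 0.0685]
ee_rot: [[0.347, -0.938, 0.002], [-0.938, -0.347, -0.001], [0.002, -0.001, -1.0]]
wrist_force: [1.4, -5.7, 2.1]
gripper_width: 0.01
```

```bash
python3 st.py
```

```text
t 6.3 TCP holder [  0.7 -88.4  68.5] tip z 51.5 F holder [-0.6 -5.8  2.1] w 0.01 j [ 16.  31. -12.   0. -47.   4.]
R holder [[0.002, -1.0, 0.001], [-1.0, -0.002, -0.002], [0.002, -0.001, -1.0]]
```

Call:
{"fn": "apply_moves", "kwargs": {
  "steps": [
    [[0,-2,0,0,0,0,0],[0,-2,0,0,0,0,0],[0,-1,0,0,0,0,0]]
  ]
}}

```text
time_s: 6.68
tcp_pos: [0.6169, 0.0202, 0.0685]
ee_rot: [[0.347, -0.938, 0.002], [-0.938, -0.347, -0.001], [0.002, -0.001, -1.0]]
wrist_force: [1.0, -5.2, 1.6]
gripper_width: 0.006
```

Call:
{"fn": "apply_moves", "kwargs": {
  "steps": [
    [[0,-2,0,0,0,0,0],[0,-1,0,0,0,0,0]]
  ]
}}

```text
time_s: 6.92
tcp_pos: [0.6166, 0.0211, 0.0685]
ee_rot: [[0.347, -0.938, 0.003], [-0.938, -0.347, -0.004], [0.004, -0.001, -1.0]]
wrist_force: [5.6, -15.1, -0.9]
gripper_width: 0.006
```

```bash
python3 st.py
```

```text
t 6.92 TCP holder [  0.8 -82.5  68.5] tip z 51.5 F holder [  0.1 -16.1  -0.9] w 0.006 j [ 17.  31. -13.   0. -47.   3.]
R holder [[0.003, -1.0, 0.001], [-1.0, -0.003, -0.004], [0.004, -0.001, -1.0]]
```

Call:
{"fn": "apply_moves", "kwargs": {
  "steps": [
    [[0,-1,0,0,0,0,0],[0,-1,0,0,0,0,0]]
  ]
}}

```text
time_s: 7.18
tcp_pos: [0.6166, 0.0212, 0.0686]
ee_rot: [[0.347, -0.938, 0.003], [-0.938, -0.347, -0.006], [0.006, -0.001, -1.0]]
wrist_force: [9.0, -21.8, -1.3]
gripper_width: 0.006
```

Call:
{"fn": "apply_moves", "kwargs": {
  "steps": [
    [[0,20,0,0,0,0,0],[0,25,0,-15,0,0,0],[0,10,0,-40,0,0,0],[0,0,0,-40,0,0,0],[0,0,0,-40,0,0,0],[0,0,0,-20,0,0,0],[0,0,0,0,0,0,0]]
  ]
}}

```text
time_s: 8.05
tcp_pos: [0.6343, -0.0255, 0.2244]
ee_rot: [[0.347, -0.938, 0.004], [-0.938, -0.347, 0.001], [-0.0, -0.004, -1.0]]
wrist_force: [0.2, -0.0, -0.3]
gripper_width: 0.01
```

```bash
python3 st.py; python3 snap.py a2
```

```text
t 8.05 TCP holder [   1.2 -132.3  224.4] tip z 207.4 F holder [ 0.2 -0.1 -0.3] w 0.01 j [ 12.  23.   0.  -0. -67.   8.]
R holder [[0.002, -1.0, 0.004], [-1.0, -0.002, 0.0], [-0.0, -0.004, -1.0]]
```

View pics/a2.png

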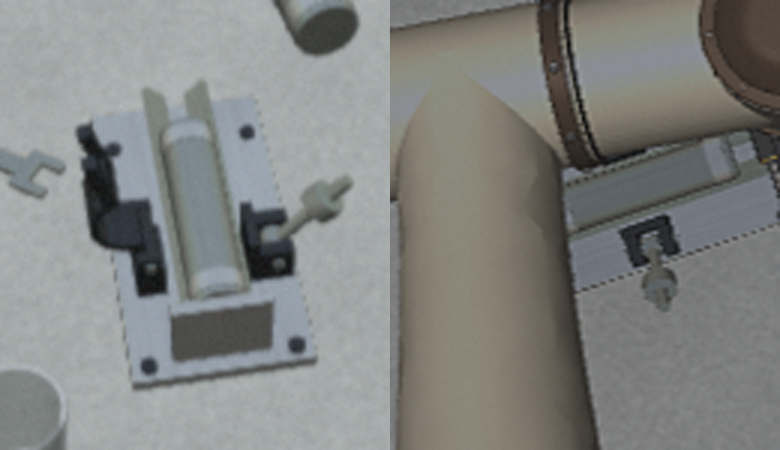

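Side view: the tube's +y end is now flush against the stop at (218,295). Force rose to 24 N with no further motion. Five pictures plus this one make six. Next, the strap.

Call:
{"fn": "apply_moves", "kwargs": {
  "steps": [
    [[0,-30,-24,0,0,0,0],[0,-30,-24,0,0,0,0],[0,-30,-24,0,0,0,0],[0,-30,-24,0,0,0,0],[0,-30,-24,0,0,0,0],[0,0,0,0,0,0,-0.157],[0,0,0,0,0,0,-0.157],[0,0,0,0,0,0,-0.157],[0,0,0,0,0,0,-0.157],[0,0,0,0,0,0,-0.157]]
  ]
}}

```text
time_s: 9.4
tcp_pos: [0.6933, 0.1563, 0.2198]
ee_rot: [[0.91, -0.414, -0.004], [-0.414, -0.91, -0.001], [-0.003, 0.003, -1.0]]
wrist_force: [0.5, 0.2, -1.3]
gripper_width: 0.006
```

Call:
{"fn": "apply_moves", "kwargs": {
  "steps": [
    [[0,0,0,0,0,0,-0.157],[0,0,0,0,0,0,-0.157],[0,0,0,0,0,0,-0.157],[0,0,0,0,0,0,-0.157],[0,0,0,0,0,0,-0.157],[0,0,0,0,0,0,0]]
  ]
}}

```text
time_s: 10.15
tcp_pos: [0.6934, 0.1563, 0.2203]
ee_rot: [[0.939, 0.344, -0.004], [0.344, -0.939, -0.001], [-0.004, -0.0, -1.0]]
wrist_force: [0.6, 0.0, 0.4]
gripper_width: 0.007
```

```bash
python3 st.py 115 17 157
```

```text
t 10.15 TCP holder [119.5  17.9 220.3] tip z 203.3 F holder [ 0.5 -0.2  0.4] w 0.007 j [ 26.  31.  13.  -0. -72.  84.]
R holder [[1.0, -0.001, -0.004], [-0.001, -1.0, 0.0], [-0.004, -0.0, -1.0]]
shift tool mm [-4.2  0.9 63.3]
```

Call:
{"fn": "apply_moves", "kwargs": {
  "steps": [
    [[0,0,1,32,0,0,0],[0,0,0,31,0,0,0],[0,-10,0,0,0,0,0],[0,-12,0,0,0,0,0],[0,-12,0,0,0,0,0],[0,-12,0,0,0,0,0],[0,-12,0,0,0,0,0],[0,0,0,0,0,0,0]]
  ]
}}

```text
time_s: 11.15
tcp_pos: [0.6385, 0.1348, 0.1599]
ee_rot: [[0.938, 0.346, -0.002], [0.346, -0.938, -0.0], [-0.002, -0.0, -1.0]]
wrist_force: [-0.5, 0.4, 0.5]
gripper_width: 0.013
```

```bash
python3 st.py 38.4 17 159.6;python3 snap.py a3
```

```text
t 11.15 TCP holder [ 60.5  16.7 159.9] tip z 142.9 F holder [-0.4  0.6  0.5] w 0.013 j [ 26.  28.  -2.  -0. -60.  84.]
R holder [[1.0, 0.001, -0.002], [0.001, -1.0, 0.0], [-0.002, -0.0, -1.0]]
shift tool mm [-22.1  -0.3   0.3]
```

View pics/a3.png

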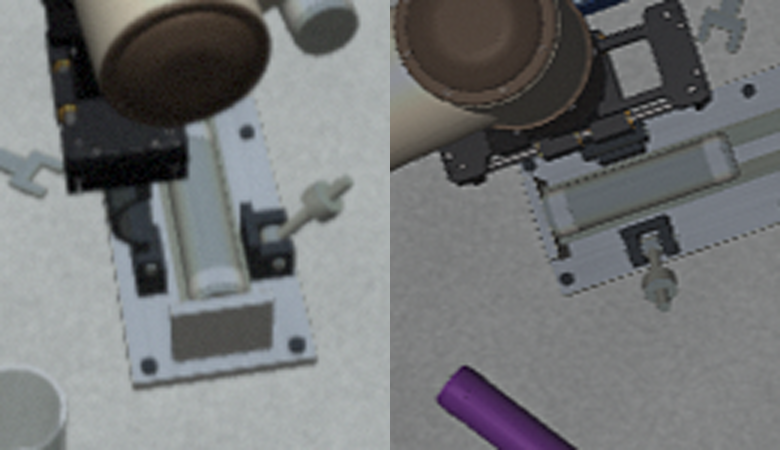

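The strap at side (125,210) has come up to about vertical behind the gripper, and the tube is still home. Next is the closing arc.

Call:
{"fn": "apply_moves", "kwargs": {
  "steps": [
    [[0,-11,0,0,0,0,0],[0,-11,0,0,0,0,0],[0,-11,0,3,0,0,0],[0,-11,0,4,0,0,0],[0,-10,0,5,0,0,0],[0,-10,0,7,0,0,0],[0,0,0,0,0,0,0]]
  ]
}}

```text
time_s: 12.12
tcp_pos: [0.5781, 0.1124, 0.1397]
ee_rot: [[0.938, 0.346, -0.004], [0.346, -0.938, -0.001], [-0.004, 0.0, -1.0]]
wrist_force: [0.1, 0.1, 0.2]
gripper_width: 0.004
```

```bash
python3 st.py -19.7 17 124.7
```

```text
t 12.12 TCP holder [ -3.9  16.5 139.7] tip z 122.7 F holder [0.1 0.1 0.2] w 0.004 j [ 27.  24. -12.  -0. -54.  84.]
R holder [[1.0, 0.001, -0.004], [0.001, -1.0, -0.0], [-0.004, 0.0, -1.0]]
shift tool mm [-15.8  -0.5  15. ]
```

Call:
{"fn": "apply_moves", "kwargs": {
  "steps": [
    [[0,-8,0,7,0,0,0],[0,-8,0,8,0,0,0],[0,-6,0,10,0,0,0],[0,-5,0,10,0,0,0],[0,-3,0,10,0,0,0]]
  ]
}}

```text
time_s: 12.75
tcp_pos: [0.5512, 0.1025, 0.0947]
ee_rot: [[0.938, 0.346, -0.001], [0.346, -0.938, -0.0], [-0.001, 0.0, -1.0]]
wrist_force: [0.5, 0.3, 1.2]
gripper_width: 0.005
```

```bash
python3 st.py -36.5 17 82; python3 snap.py a4
```

```text
t 12.75 TCP holder [-32.6  16.5  94.7] tip z 77.7 F holder [0.6 0.1 1.2] w 0.005 j [ 27.  24. -19.  -0. -46.  83.]
R holder [[1.0, 0.001, -0.001], [0.001, -1.0, -0.0], [-0.001, 0.0, -1.0]]
shift tool mm [-3.9 -0.5 12.7]
```

View pics/a4.png

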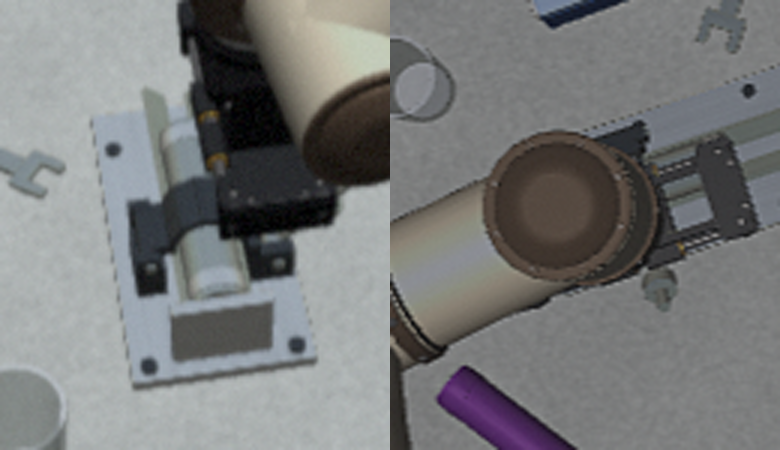

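The strap is nearly closed, with its arch over the tube at side (190,210). Next, press it home.

Call:
{"fn": "apply_moves", "kwargs": {
  "steps": [
    [[0,-3,0,6,0,0,0],[0,-1,0,6,0,0,0],[0,0,0,2,0,0,0],[0,0,0,0,0,0,0]]
  ]
}}

```text
time_s: 13.35
tcp_pos: [0.548, 0.1014, 0.0823]
ee_rot: [[0.938, 0.346, -0.0], [0.346, -0.938, -0.0], [-0.0, 0.0, -1.0]]
wrist_force: [-2.2, 0.5, 5.9]
gripper_width: 0.005
```

```bash
python3 st.py
```

```text
t 13.35 TCP holder [-36.   16.5  82.3] tip z 65.3 F holder [-1.9  1.3  5.9] w 0.005 j [ 27.  25. -21.   0. -44.  83.]
R holder [[1.0, 0.001, -0.0], [0.001, -1.0, -0.0], [-0.0, 0.0, -1.0]]
```

Call:
{"fn": "apply_moves", "kwargs": {
  "steps": [
    [[0,0,0,2,0,0,0],[0,0,0,2,0,0,0],[0,0,0,1,0,0,0]]
  ]
}}

```text
time_s: 13.72
tcp_pos: [0.5481, 0.1014, 0.0817]
ee_rot: [[0.938, 0.348, 0.001], [0.348, -0.938, -0.001], [0.0, 0.001, -1.0]]
wrist_force: [-12.8, 0.5, 33.5]
gripper_width: 0.004
```

```bash
python3 st.py
```

```text
t 13.72 TCP holder [-35.9  16.5  81.7] tip z 64.7 F holder [-11.9   4.9  33.5] w 0.004 j [ 27.  25. -21.   0. -44.  83.]
R holder [[1.0, 0.003, 0.0], [0.003, -1.0, -0.001], [0.0, 0.001, -1.0]]
```

The strap is fully down: tip z is 64.7 mm with 33 N of resistance. Next, go to the outside of the bolt.

Call:
{"fn": "apply_moves", "kwargs": {
  "steps": [
    [[0,0,0,-25,0,0,0],[0,0,0,-30,0,0,0],[0,-25,0,0,0,0,0],[0,-25,0,0,0,0,0],[0,-25,0,0,0,0,0],[0,-20,0,0,0,0,0],[0,0,0,0,0,0,0]]
  ]
}}

```text
time_s: 14.6
tcp_pos: [0.4576, 0.0679, 0.1315]
ee_rot: [[0.938, 0.346, -0.001], [0.346, -0.938, -0.0], [-0.001, -0.0, -1.0]]
wrist_force: [0.4, 0.0, 0.3]
gripper_width: 0.002
```

```bash
python3 st.py -131 17 91; python3 snap.py a5
```

```text
t 14.6 TCP holder [-132.4   16.3  131.5] tip z 114.5 F holder [ 0.4 -0.1  0.3] w 0.002 j [ 29.  13. -30.  -0. -47.  82.]
R holder [[1.0, 0.001, -0.001], [0.001, -1.0, 0.0], [-0.001, -0.0, -1.0]]
shift tool mm [ 1.4 -0.7 40.4]
```

View pics/a5.png

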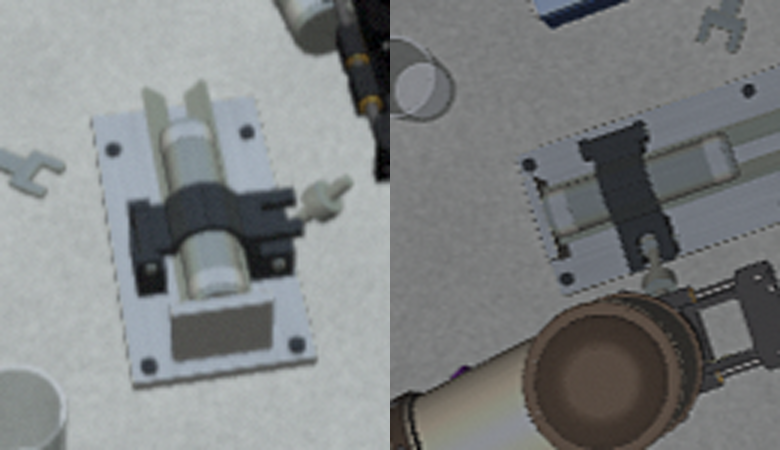

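The strap is closed and its slot shows at top-right (650,245). The bolt is still out, with its nut at (658,280). Next, lower outside the bolt and push it in toward +x.

Call:
{"fn": "apply_moves", "kwargs": {
  "steps": [
    [[0,0,0,20,0,0,0],[0,0,-1,20,0,0,0],[0,8,0,0,0,0,0],[0,8,0,0,0,0,0],[0,8,0,0,0,0,0],[0,8,0,0,0,0,0],[0,8,0,0,0,0,0],[0,8,0,0,0,0,0],[0,0,0,0,0,0,0]]
  ]
}}

```text
time_s: 15.82
tcp_pos: [0.5046, 0.0865, 0.0916]
ee_rot: [[0.938, 0.346, 0.001], [0.346, -0.938, 0.0], [0.001, -0.0, -1.0]]
wrist_force: [-0.7, -0.5, 0.1]
gripper_width: 0.007
```

```bash
python3 st.py -68 17 91
```

```text
t 15.82 TCP holder [-81.8  17.6  91.6] tip z 74.6 F holder [-0.8 -0.2  0.1] w 0.007 j [ 28.  21. -26.   0. -43.  82.]
R holder [[1.0, 0.001, 0.001], [0.001, -1.0, 0.0], [0.001, -0.0, -1.0]]
shift tool mm [13.8  0.6  0.6]
```

Call:
{"fn": "apply_moves", "kwargs": {
  "steps": [
    [[0,5,0,0,0,0,0],[0,5,0,0,0,0,0],[0,4,0,0,0,0,0],[0,0,0,0,0,0,0]]
  ]
}}

```text
time_s: 16.32
tcp_pos: [0.5171, 0.0911, 0.0915]
ee_rot: [[0.938, 0.346, 0.0], [0.346, -0.938, 0.0], [0.0, -0.0, -1.0]]
wrist_force: [-0.3, -0.0, 0.7]
gripper_width: 0.007
```

```bash
python3 st.py
```

```text
t 16.32 TCP holder [-68.5  17.5  91.5] tip z 74.5 F holder [-0.3  0.1  0.7] w 0.007 j [ 28.  22. -25.   0. -44.  83.]
R holder [[1.0, 0.001, 0.0], [0.001, -1.0, 0.0], [0.0, -0.0, -1.0]]
```

Call:
{"fn": "apply_moves", "kwargs": {
  "steps": [
    [[0,-15,0,0,0,0,0],[0,-25,0,0,0,0,0],[0,-25,0,-20,0,0,0],[0,-10,0,-30,0,0,0],[0,0,30,-30,0,0,0],[0,0,35,-20,0,0,0],[0,0,35,0,0,0,0],[0,0,35,0,0,0,0],[0,0,35,0,0,0,0],[0,0,0,0,0,0,0]]
  ]
}}

```text
time_s: 17.58
tcp_pos: [0.5043, -0.0961, 0.1911]
ee_rot: [[0.939, 0.343, -0.001], [0.343, -0.939, 0.0], [-0.001, -0.0, -1.0]]
wrist_force: [-0.6, 0.8, 0.4]
gripper_width: 0.007
```

```bash
python3 st.py; python3 snap.py a6; python3 - <<'E'
from station import capture,masks_of
import pickle,numpy as np
for n in('side','top'):
    old=pickle.load(open(n+'.pkl','rb'))['color'].astype(int)
    c=capture(n);d=np.abs(c['color'].astype(int)-old).max(2)
    for t in("bolt","tipbox","jar","flask","beaker","wrench","tuberack"):
        print(n,t,[(round(m['confidence'],2),np.round(m['box']).tolist()) for m in masks_of(c,t)[:1]])
E
```

```text
t 17.57 TCP holder [-145.1 -153.8  191.1] tip z 174.1 F holder [-0.3  1.   0.4] w 0.007 j [  7.  14. -19.  -0. -57. 103.]
R holder [[1.0, -0.002, -0.001], [-0.002, -1.0, 0.0], [-0.001, -0.0, -1.0]]
side bolt [(0.74, [320.0, 283.0, 8.0, 12.0])]
side tipbox [(0.8, [184.0, 276.0, 46.0, 66.0])]
side jar [(0.89, [296.0, 405.0, 39.0, 57.0])]
side flask []
side beaker [(0.85, [221.0, 346.0, 35.0, 54.0])]
side wrench [(0.85, [198.0, 260.0, 60.0, 29.0])]
side tuberack [(0.77, [396.0, 127.0, 34.0, 48.0])]
top bolt [(0.59, [257.0, 252.0, 9.0, 12.0])]
top tipbox [(0.61, [219.0, 138.0, 57.0, 52.0])]
top jar [(0.6, [128.0, 254.0, 37.0, 31.0])]
top flask [(0.97, [470.0, 247.0, 41.0, 25.0])]
top beaker [(0.74, [167.0, 190.0, 37.0, 32.0])]
top wrench [(0.88, [281.0, 140.0, 31.0, 59.0])]
top tuberack [(0.78, [459.0, 305.0, 69.0, 39.0])]
```

View pics/a6.png

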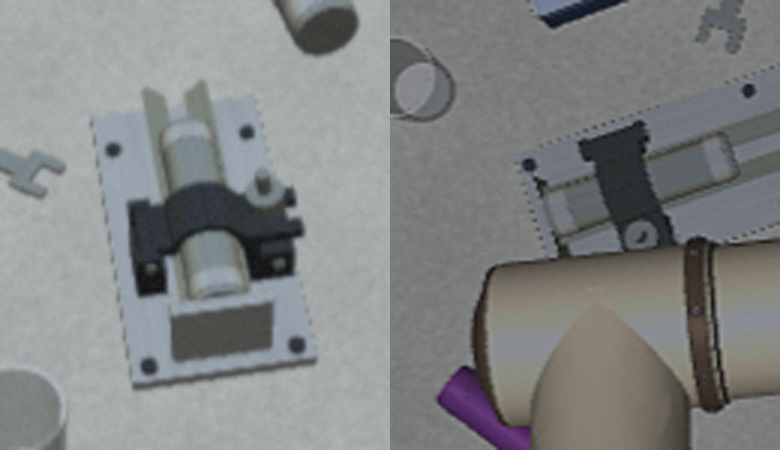

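The bolt is up in the slot with its nut over the lug (side (265,190), top-right (641,235)). The strap is down and the tube is at the stop. The arm is clear, so I'm handing in.

```bash
python3 -c "
from station import r
print(r.finish_job())"
```

```text
the job is handed in; nothing more can be done
None
```

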